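# Strike the square mark on a copper enamel blank

### The arm

A 7-joint arm with a two-finger parallel gripper is mounted at the origin on the work surface. World frame = base frame: x ahead of the robot, y to its left, z up, the work surface at z = 0. Lengths are in m, angles in rad, forces in N, time in s.
With the tool pointing down it reaches from about 0.4 to 0.85 m from the base axis. Payload 10.4 kg.
Tool frame: the origin (TCP) lies on the centre line of the jaws, within the pads' length; the fingertips stand 17 mm ahead of it and the grasp point (between the pads) lies 2 mm behind it; z points along the fingers, y is the direction in which the jaws open and shut (so a half turn about z gives the same grasp; the last joint's range is limited). The gripper opens to 87 mm and grips with 3 to 60 N. Pads are 19 mm wide; open, the fingers measure 117 mm over their backs; the gripper's body (75 mm by 190 mm) begins 51 mm behind the grasp point.
Start: joints at [-1.15, 0.332, -0.065, 1.46, 0.022, 1.35, -0.088], TCP at [0.268, 0.564, 0.24] pointing down, gripper open.
Joint ranges: [-2.6, 2.6], [-0.5, 2.12], [-1.47, 1.34], [0.16, 2.42], [-1.27, 4.41], [0.06, 2.06], [-2.6, 2.6]. Speed limits (rad/s): [2.22, 2.22, 2.79, 2.79, 3.14, 3.14, 3.14].

### API

Orientations are given as a unit quaternion [x, y, z, w].
In Python, from station import r gives the robot as it stands. The module is installed in compiled form; this text tells all that it offers.
- The arm moves only by the shell command python3 -m handwheel 'ROWS' [FORCE]. ROWS is JSON, one flat list of numbers, 5 for each row, row after row: the shift along the tool's x, y, z in cm, then the turn about the tool's z in degrees, then the finger opening in cm, from 0 to 8.7. In form: [tx, ty, tz, twist, gripper, tx, ty, tz, twist, gripper, ...]. A call has 1 to 20 rows; each row is the pose to reach, as a shift and turn from the pose commanded when the call began, along the tool's axes at that moment; what a row does not reach only later rows make up. A row lasts 1/8 s, in which the tool goes at most 62.5 mm and 10.7 degrees, less where a joint would pass 70% of its speed; a pose out of reach is approached as far as the arm can. A call with a gripper value outside its range is refused whole. The fingers move at their own pace and stop on an object; FORCE is the grip in N (left out, the last holds). Time passes only in rows, so rows that repeat a pose let the fingers close. It gives the time, the measured TCP pose, the force and the opening at its end, in the units of the state.
- r.observe(): the state, without advancing time (a new reading comes with each control period).
- r.read_camera(name): name is "side" or "top"; returns the picture (480x640x3 uint8, red, green, blue); there is no depth.
- r.camera_model(name): a dict with "fovy" (degrees; the focal length in pixels is half the picture's height over the tangent of half this angle, whatever the lens; pixels are square), "cx", "cy" (the principal point, pixels), "camera_from_world" (4x4, takes a point from world to camera coordinates). Camera axes: x right, y up, looking along -z (the intrinsics and any distortion apply to the point x, -y, -z); pixel columns grow to the right and rows downward; lengths in m; the calibration is good to about 2 mm. A picture is of the moment at which its call begins. camera_model takes no time and is no camera call.
- r.hand_in(): hands the job in, once; it reports no verdict.
Trained networks look in the newest picture that a camera, given by its name, has taken for a name from the list of things; names that differ only in an ending like _2 or _b are one class to them, and where a whole thing is asked for, a point or a joint stands for the part that bears it (a point fixed in the world has none). Each returns a list of dicts, best first, with "score" (0 to 1); they miss things now and then, are a little off and sometimes report something else, mostly with a low value. They report only what shows in the picture. A call takes as long as a camera call. They do not tell look-alikes from the thing itself.
- r.masks_of(camera, thing): "mask" (480x640 bool, what is visible of it) and "box" ([left, top, right, bottom] in pixels, round what is visible of it).
The state is a dict: "t": time; "q": joint angles; "qvel": joint speeds; "joint_efforts": joint torques, N m; "position": TCP position; "ee_rot": TCP orientation; "wrist_force": force on the tool from outside, world axes, zero at the start; "ft_torque": the same for the moment, N m; "width": finger opening in m.
Only numpy, scipy, OpenCV 4.12 (cv2) and the standard library are available. Lean on these libraries where they do the work, as an engineer would, in place of code of your own. Each camera call takes 0.05 s, during which the arm holds its last target. There are 200 camera calls.

### The job

Take the square-footed hand stamp and press it squarely down in the middle of the square outline on the copper blank, its edges parallel to the outline, until the sprung anvil under the blank has sunk by well over half its travel; hold it steady there for about half a second, without hammering or sliding. Lift it straight up off the blank without dragging the blank along, then set the stamp down gently (not dropping it), standing upright in the middle of the round cork mat, and let go. Leave the round-footed stamp, the bowl and the vase alone.

Things in the scene. Friction and masses are not known exactly. Their poses are not given: they have to be found in the camera images.
- stamp: the hand stamp to use, standing upright on the bench: square steel foot 44 x 44 mm and 14 mm thick, above it a steel neck 22 mm square and a brass collar 28 mm square (z 28 to 36), then a straight wooden handle 26 x 26 mm in section from z = 36 to 110 mm (total height 110), its flats parallel to the foot's edges. About 0.3 kg. Origin: centre of the foot's underside; z points up through the handle, x and y are square to the foot's edges; all four quarter turns are alike
- round_stamp: a second stamp, not to be used: same neck and handle, but a round steel foot 58 mm in diameter, 14 mm thick. Stands upright on the bench. Origin: centre of the foot's underside, z up
- blank: loose flat copper plate 176 (x) x 96 (y) x 4 mm, 0.6 kg, lying on the anvil's table, held by friction only. Flush inlaid dark outlines on top: a square one 76 mm wide centred at x = +43 mm, y = 0, and a round one 78 mm in diameter centred at x = -43 mm. Origin: centre of its underside, z up; its top lies about 50 mm above the bench
- panel (a point): centre of the square outline, on the blank's top face; axes as the blank's (outline's sides run along x and y), z up
- anvil: dark steel base block 160 (x) x 90 (y) x 34 mm fixed on the bench, carrying the anvil's steel table, a plate 190 x 110 x 12 mm with its top 46.5 mm above the bench, which slides straight down on a spring and does not tip. Origin: centre of the base's underside, z up. It may stand at any yaw
- anvil_table (a joint): how far the anvil's sprung table has sunk, in m: 0 up, 0.010 at the bottom stop. With the blank on it, it begins to sink at about 5 N of push and takes about 9 N for 5 mm and 14 N for 10 mm; it springs back up when let go
- mat: round cork mat, 110 mm in diameter, 12 mm thick, fixed on the bench, where the stamp is put afterwards. Origin: centre of its underside (its top is 12 mm above the origin)
- bowl: white ceramic bowl, rim 120 mm in diameter, 50 mm high, loose on the bench, bystander. Origin: centre of its underside
- vase: small copper vase, 84 mm in diameter, 100 mm high, loose on the bench, bystander. Origin: centre of its underside
Things that resemble listed ones, but are neither listed nor needed, are in the scene too. Leave any purple look-alike of the stamp alone. Leave any yellow look-alike of the anvil alone.

How it is judged:
On the way, in this order (a step that is already met when the one before it is completed fails the run):
1. stamp pressed upright (tilt under 0.1 rad) on the middle of the square outline (within 10 mm, parallel within 0.2 rad), over 5 N, anvil sunk by over 5 mm, for 0.3 s (value of joint anvil_table above 0.005 m and contact force between stamp and blank above 5 N and horizontal distance between stamp and panel below 0.01 m and angle between stamp's own z axis and vertical below 0.1 rad and (angle between the x axis of stamp and the x axis of panel, either way round below 0.2 rad or angle between the x axis of stamp and the y axis of panel, either way round below 0.2 rad)), for 0.3 s.
2. the stamp is lifted straight up, more than 20 mm clear of the blank and still within 25 mm of being over the outline's middle (z of stamp in the frame of panel above 0.02 m and horizontal distance between stamp and panel below 0.025 m).
At the end, for the whole second after the job is handed in: The square stamp stands upright (within 0.1 rad), released and at rest on the cork mat, within 30 mm of its middle; the blank lies on the risen anvil within 8 mm of where it was (horizontal distance between stamp and mat below 0.03 m and z of stamp in the frame of mat between 0.009 and 0.016 m and angle between stamp's own z axis and vertical below 0.1 rad and linear speed of stamp below 0.02 m/s and distance of each of blank, panel from where it was at the start of the episode below 0.008 m and value of joint anvil_table below 0.002 m); the robot touches nothing.
It fails at once if the square stamp touched the blank (over 1 N) more than 13 mm from the middle of the square outline, or slid that far (contact force between stamp and blank above 1 N and horizontal distance between stamp and panel above 0.013 m).
It fails at once if the stamp was pressed on the blank while tilted by more than 0.15 rad (contact force between stamp and blank above 3 N and angle between stamp's own z axis and vertical above 0.15 rad).
It fails at once if the stamp was hammered on the blank (it struck or pressed it while moving faster than 0.25 m/s) (contact force between stamp and blank above 2 N and linear speed of stamp above 0.25 m/s).
It fails at once if the stamp was dropped or thrown (moving faster than 0.45 m/s, a fall of about 10 mm, with the fingers off it) (contact force between the fingers and stamp below 0.1 N and linear speed of stamp above 0.45 m/s).
It fails at once if a bystander was moved by more than 20 mm (distance of any of round_stamp, bowl, vase from where it was at the start of the episode above 0.02 m).
It also fails if it takes over 66 s, if anything falls off the work surface, if the arm or the gripper's body presses on something with over 40 N, if the wrist force passes 120 N, or if a joint passes its speed limit or range.

## Working session

There is one attempt and no reset: what is moved stays moved. The work goes in short steps, Python scripts to look and compute and a shell command to move; the robot and the scene stay as the last step left them, time stands still between calls to the robot, and variables do not carry over. Pictures are saved under pics/ and viewed, about 8 in all and at most 12, crops included, and the job is handed in when it is done.

```bash
mkdir -p pics
python3 - <<'E'
from station import r
import cv2,numpy as np
o=r.observe();print({k:np.round(v,4).tolist() for k,v in o.items()})
for c in("side","top"):
    im=r.read_camera(c);cv2.imwrite(f"pics/{c}0.png",im[:,:,::-1])
    m=r.camera_model(c);print(c,{k:(np.round(v,4).tolist() if not isinstance(v,str) else v) for k,v in m.items()})
    for t in("stamp","round_stamp","blank","anvil","mat","bowl","vase"):
        print(t,[(round(d["score"],2),[int(x) for x in d["box"]]) for d in r.masks_of(c,t)])
E
```

```text
{'t': 0.0, 'q': [-1.1496, 0.3329, -0.0647, 1.4609, 0.0216, 1.3499, -0.0885], 'qvel': [0.0006, -0.0005, 0.0002, 0.0019, 0.0003, -0.0005, 0.0001], 'joint_efforts': [0.0001, -62.3258, 0.0246, -38.9908, -0.0613, 0.0399, 0.0001], 'position': [0.2682, 0.5641, 0.2387], 'ee_rot': [0.2201, 0.9755, -0.0007, -0.0001], 'wrist_force': [-0.1789, 0.1831, 0.5086], 'ft_torque': [0.0121, 0.0042, 0.0029], 'width': 0.0871}
side {'fovy': 49.4764, 'cx': 312.0176, 'cy': 226.4868, 'camera_from_world': [[-0.9957, -0.0896, -0.0222, 0.5548], [0.0461, -0.691, 0.7214, -0.0548], [-0.08, 0.7172, 0.6922, -1.0508], [0.0, 0.0, 0.0, 1.0]]}
stamp [(0.83, [309, 373, 349, 438]), (0.56, [306, 318, 344, 376])]
round_stamp [(0.79, [336, 109, 358, 157])]
blank [(0.76, [248, 207, 332, 281])]
anvil [(0.87, [363, 186, 452, 265]), (0.63, [239, 210, 338, 291])]
mat [(0.85, [272, 144, 318, 174]), (0.36, [305, 319, 344, 375])]
bowl [(0.73, [166, 313, 237, 380])]
vase [(0.59, [185, 172, 226, 223])]
top {'fovy': 53.8675, 'cx': 322.503, 'cy': 240.4105, 'camera_from_world': [[0.025, -0.9995, 0.0185, 0.0036], [0.9968, 0.0263, 0.0759, -0.5727], [-0.0763, 0.0165, 0.9969, -0.9094], [0.0, 0.0, 0.0, 1.0]]}
stamp [(0.92, [105, 258, 150, 289]), (0.57, [159, 250, 197, 284])]
round_stamp [(0.58, [476, 271, 522, 299])]
blank [(0.71, [255, 186, 356, 267]), (0.22, [150, 135, 215, 192])]
anvil [(0.76, [247, 182, 348, 261]), (0.66, [292, 298, 406, 403])]
mat []
bowl [(0.71, [149, 133, 214, 190])]
vase [(0.69, [344, 102, 388, 148])]
```

View pics/side0.png

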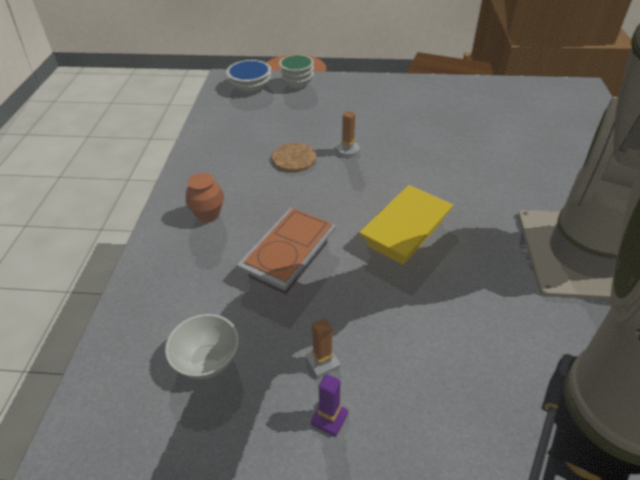

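View pics/top0.png

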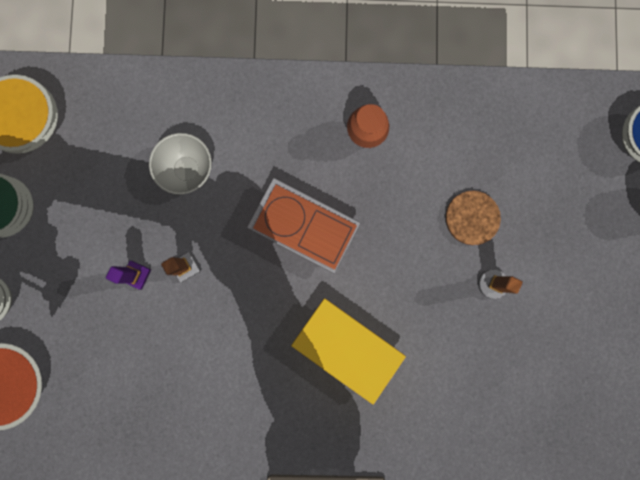

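```bash
cat > h.py <<'E'
from station import r
import cv2,numpy as np
from scipy.optimize import minimize
def proj(c,P):
    m=r.camera_model(c);T=np.array(m["camera_from_world"]);f=240/np.tan(np.radians(m["fovy"]/2))
    p=np.asarray(P,float)@T[:3,:3].T+T[:3,3]
    return np.c_[m["cx"]+f*p[:,0]/-p[:,2],m["cy"]-f*p[:,1]/-p[:,2]]
def unproj(c,uv,z):
    m=r.camera_model(c);T=np.array(m["camera_from_world"]);f=240/np.tan(np.radians(m["fovy"]/2))
    d=np.array([(uv[0]-m["cx"])/f,-(uv[1]-m["cy"])/f,-1])@T[:3,:3];o=-T[:3,:3].T@T[:3,3]
    return o+d*(z-o[2])/d[2]
def box(w,h,z0,z1): return np.array([[x,y,z] for x in(-w/2,w/2) for y in(-h/2,h/2) for z in(z0,z1)])
def cyl(d,z0,z1): a=np.linspace(0,2*np.pi,40,endpoint=False);return np.array([[d/2*np.cos(t),d/2*np.sin(t),z] for t in a for z in(z0,z1)])
STAMP=[box(.044,.044,0,.014),box(.022,.022,.014,.028),box(.028,.028,.028,.036),box(.026,.026,.036,.11)]
BLANK=[box(.176,.096,.0465,.0505)]
MAT=[cyl(.11,0,.012)]
def place(P,p,z=0): c,s=np.cos(p[2]),np.sin(p[2]);return P@np.array([[c,s,0],[-s,c,0],[0,0,1]])+[p[0],p[1],z]
def sil(c,parts,p,z=0,S=4):
    a=np.zeros((480*S,640*S),np.uint8)
    for P in parts:
        q=cv2.convexHull(((proj(c,place(P,p,z))+.5)*S*16).astype(np.int32));cv2.fillConvexPoly(a,q,1,shift=4)
    return cv2.resize(a*255,(640,480),interpolation=cv2.INTER_AREA)/255.
def fit(masks,parts,p0,z=0):
    def cost(p): 
        t=0
        for c,m in masks.items():
            s=sil(c,parts,p,z);t+=1-np.minimum(s,m).sum()/np.maximum(s,m).sum()
        return t
    x0=np.array(p0,float)
    o=minimize(cost,x0,method="Nelder-Mead",options=dict(initial_simplex=np.vstack([x0,x0+[.01,0,0],x0+[0,.01,0],x0+[0,0,.2]]),xatol=1e-4,fatol=1e-4,maxiter=120))
    return o.x,o.fun
E
python3 - <<'E'
from h import *
import pickle
im={c:r.read_camera(c) for c in("side","top")}
M={}
for c,t,bx in(("side","stamp",(325,347)),("top","stamp",(178,267)),("side","blank",(290,244)),("top","blank",(306,226)),("side","mat",(295,159)),("top","mat",(473,217))):
    l=[d for d in r.masks_of(c,t) if abs((d["box"][0]+d["box"][2])/2-bx[0])<12 and abs((d["box"][1]+d["box"][3])/2-bx[1])<12]
    if l: M[c,t]=l[0]["mask"].astype(float)
print(M.keys())
# mat in top by colour if missed
hsv={c:cv2.cvtColor(im[c],cv2.COLOR_RGB2HSV) for c in im}
for c,b in(("top",(440,180,510,255)),("side",(262,135,326,180))):
    h=np.zeros((480,640));h[b[1]:b[3],b[0]:b[2]]=((hsv[c][...,1]>80))[b[1]:b[3],b[0]:b[2]]
    M.setdefault((c,"mat"),h)
for t,parts,uv,z,yaw in(("stamp",STAMP,(187,268),.01,.3),("blank",BLANK,(306,226),.0505,2.6),("mat",MAT,(473,217),.012,0)):
    x,y,_=unproj("top",uv,z)
    for cs in(("side","top"),("top",),("side",)):
        mm={c:M[c,t] for c in cs if (c,t) in M}
        if not mm: continue
        best=min((fit(mm,parts,(x,y,yaw+d)) for d in((0,.4,.8,-.4) if t!="mat" else (0,))),key=lambda a:a[1])
        print(t,cs,best[0].round(4),round(best[1],3))
        if len(cs)==2: pickle.dump(best[0],open(t+".pkl","wb"))
a=im["top"].copy()
for t,parts in(("stamp",STAMP),("blank",BLANK),("mat",MAT)):
    p=pickle.load(open(t+".pkl","rb"));print(t)
    for c in im:
        for P in parts: cv2.polylines(im[c],[cv2.convexHull(proj(c,place(P,p)).round().astype(np.int32))],True,(0,255,0),1)
crop=lambda c,x,y,w=100,h=75:cv2.resize(im[c][y:y+h,x:x+w],(400,300),interpolation=cv2.INTER_CUBIC)
o=np.vstack([np.hstack([crop("top",130,230),crop("side",275,310)]),np.hstack([crop("top",250,175,120,90),crop("side",230,200,120,90)])])
cv2.imwrite("pics/ov1.png",o[:,:,::-1])
E
```

```text
dict_keys([('side', 'stamp'), ('top', 'stamp'), ('side', 'blank'), ('top', 'blank'), ('side', 'mat'), ('top', 'mat')])Traceback (most recent call last):
  File "<stdin>", line 19, in <module>
  File "<stdin>", line 19, in <genexpr>
  File "h.py", line 30, in fit
    o=minimize(cost,x0,method="Nelder-Mead",options=dict(initial_simplex=np.vstack([x0,x0+[.01,0,0],x0+[0,.01,0],x0+[0,0,.2]]),xatol=1e-4,fatol=1e-4,maxiter=120))
    res = _minimize_neldermead(fun, x0, args, callback, bounds=bounds,
                               **options)
    fxr = func(xr)
    fx = function(np.copy(x), *(wrapper_args + args))
  File "h.py", line 27, in cost
    s=sil(c,parts,p,z);t+=1-np.minimum(s,m).sum()/np.maximum(s,m).sum()
  File "h.py", line 21, in sil
    q=cv2.convexHull(((proj(c,place(P,p,z))+.5)*S*16).astype(np.int32));cv2.fillConvexPoly(a,q,1,shift=4)
                       ~~~~^^^^^^^^^^^^^^^^
  File "h.py", line 5, in proj
    m=r.camera_model(c);T=np.array(m["camera_from_world"]);f=240/np.tan(np.radians(m["fovy"]/2))
ValueError: time passes only in moves, steps and waits
```

```bash
sed -i 's/r.camera_model(c);/CM[c];/; s/^def proj/CM={c:r.camera_model(c) for c in("side","top")}\ndef proj/' h.py
cat > s.py <<'E'
from h import *
import pickle
im={c:r.read_camera(c) for c in("side","top")}
M={}
for c,t,bx in(("side","stamp",(325,347)),("top","stamp",(178,267)),("side","blank",(290,244)),("top","blank",(306,226)),("side","mat",(295,159)),("top","mat",(473,217))):
    l=[d for d in r.masks_of(c,t) if abs((d["box"][0]+d["box"][2])/2-bx[0])<12 and abs((d["box"][1]+d["box"][3])/2-bx[1])<12]
    if l: M[c,t]=l[0]["mask"].astype(float)
print(M.keys())
hsv={c:cv2.cvtColor(im[c],cv2.COLOR_RGB2HSV) for c in im}
for c,b in(("top",(440,180,510,255)),("side",(262,135,326,180))):
    h=np.zeros((480,640));h[b[1]:b[3],b[0]:b[2]]=((hsv[c][...,1]>80))[b[1]:b[3],b[0]:b[2]]
    M.setdefault((c,"mat"),h)
for t,parts,uv,z,yaw in(("stamp",STAMP,(187,268),.01,.3),("blank",BLANK,(306,226),.0505,2.6),("mat",MAT,(473,217),.012,0)):
    x,y,_=unproj("top",uv,z)
    for cs in(("side","top"),("top",),("side",)):
        mm={c:M[c,t] for c in cs if (c,t) in M}
        if not mm: continue
        best=min((fit(mm,parts,(x,y,yaw+d)) for d in((0,.4,.8,-.4) if t!="mat" else (0,))),key=lambda a:a[1])
        print(t,cs,best[0].round(4),round(best[1],3))
        if len(cs)==2: pickle.dump(best[0],open(t+".pkl","wb"))
np.savez("im0.npz",**im)
for t,parts in(("stamp",STAMP),("blank",BLANK),("mat",MAT)):
    p=pickle.load(open(t+".pkl","rb"))
    for c in im:
        for P in parts: cv2.polylines(im[c],[cv2.convexHull(proj(c,place(P,p)).round().astype(np.int32))],True,(0,255,0),1)
crop=lambda c,x,y,w=100,h=75:cv2.resize(im[c][y:y+h,x:x+w],(400,300),interpolation=cv2.INTER_CUBIC)
o=np.vstack([np.hstack([crop("top",130,230),crop("side",275,310)]),np.hstack([crop("top",250,175,120,90),crop("side",230,200,120,90)])])
cv2.imwrite("pics/ov1.png",o[:,:,::-1])
E
time python3 s.py
```

```text
dict_keys([('side', 'stamp'), ('top', 'stamp'), ('side', 'blank'), ('top', 'blank'), ('side', 'mat'), ('top', 'mat')])
stamp ('side', 'top') [0.5136 0.2898 0.5457] 0.179
stamp ('top',) [0.5142 0.2894 0.5503] 0.084
stamp ('side',) [0.5128 0.2912 0.4587] 0.08
blank ('side', 'top') [0.5963 0.054  1.1308] 0.048
blank ('top',) [0.5967 0.0538 1.1322] 0.023
blank ('side',) [0.5957 0.0541 4.2701] 0.024
mat ('side', 'top') [ 0.6283 -0.2839  0.0144] 0.077
mat ('top',) [ 0.6285 -0.284   0.1394] 0.024
mat ('side',) [ 0.627  -0.2838  0.0886] 0.045
real	1m14.916s
user	0m42.162s
sys	0m28.010s
```

View pics/ov1.png

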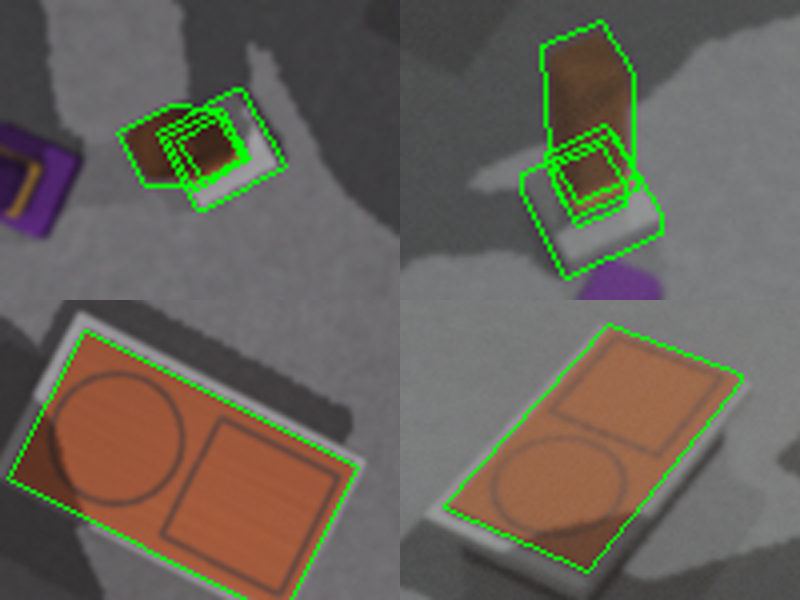

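The target is the brown, square-footed stamp at top (178,267) and side (325,347). The purple look-alike is at top (128,274), and the round-footed one is at top (494,284). The crop shows a square grey foot, brass collar and brown handle, so that is the one described. The fits overlay well. On the blank, the square outline is the right-hand one in the top view.

```bash
python3 -m handwheel '[-4,-1.7,0,5,8.7,-9,-3.8,0,12,8.7,-14,-5.9,0,20,8.7,-19,-8,0,26,8.7,-24,-10,0,33.3,8.7,-29,-12.2,0,33.3,8.7,-32.5,-13.6,0,33.3,8.7,-33.9,-14.2,0,33.3,8.7,-33.9,-14.2,0,33.3,8.7,-33.9,-14.2,4,33.3,8.7,-33.9,-14.2,4,33.3,8.7]' 30
python3 - <<'E'
from h import *
im=r.read_camera("side").copy();p=(.5136,.2898,.5457)
for P in STAMP: cv2.polylines(im,[cv2.convexHull(proj("side",place(P,p)).round().astype(np.int32))],True,(0,255,0),1)
cv2.imwrite("pics/s2.png",cv2.resize(im[220:450,200:450],(750,690))[:600,:,::-1])
o=r.observe();print(o["t"],o["position"],o["ee_rot"],o["wrist_force"])
E
```

```text
t: 2.98
position: [0.5108, 0.2917, 0.197]
ee_rot: [0.489, 0.872, -0.002, -0.002]
wrist_force: [-0.6, 0.6, 0.9]
width: 0.0871
3.025 [0.51188425 0.29200451 0.19903688] [ 4.89273794e-01  8.72129352e-01 -9.32060916e-04 -8.24415658e-04] [-0.27169092 -0.12282739  0.17059314]
```

View pics/s2.png

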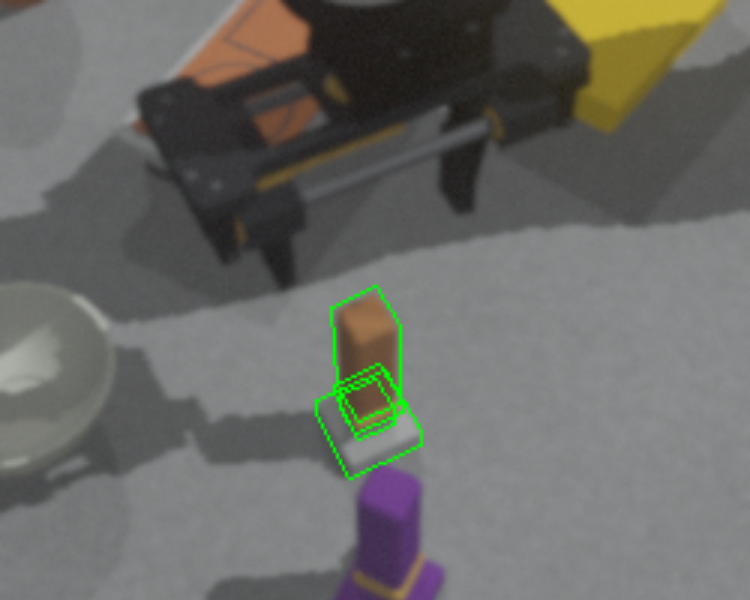

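The picture shows the jaws straddling the stamp, with the purple one clear of them. Next I descend, settle and close.

```bash
python3 -m handwheel '[0,0,3,0,8.7,0,0,6,0,8.7,0,0,9,0,8.7,0,0,11,0,8.7,0,0,12.6,0,8.7,0,0,12.6,0,8.7,0,0,12.6,0,8.7,0,0,12.6,0,8.7,0,0,12.6,0,6,0,0,12.6,0,4,0,0,12.6,0,3,0,0,12.6,0,2,0,0,12.6,0,1,0,0,12.6,0,1,0,0,12.6,0,1]' 35
python3 - <<'E'
from h import *
o=r.observe();print(o["t"],o["position"],o["ee_rot"],o["wrist_force"],o["width"])
E
```

```text
t: 4.9
position: [0.5134, 0.2906, 0.0735]
ee_rot: [0.49, 0.872, -0.0, -0.0]
wrist_force: [-4.7, -1.6, -0.4]
width: 0.0257
4.9 [0.51344776 0.29063581 0.07351769] [ 4.90353030e-01  8.71523888e-01 -8.53284187e-05 -1.03771186e-04] [-4.70560429 -1.60305429 -0.42224042] 0.025722907708004374
```

```bash
python3 -m handwheel '[0,0,-0.5,0,1,0,0,-2,0,1,0,0,-4,0,1,0,0,-7,0,1,0,0,-10,0,1,0,0,-12,0,1,0,0,-13,0,1,0,0,-13,0,1,0,0,-13,0,1,0,0,-13,0,1,0,0,-13,0,1]'
cat > f.py <<'E'
from h import *
import sys
# fit of held stamp: x,y,yaw given z of foot = tcp z -.0735
o=r.observe();zf=o["position"][2]-float(sys.argv[1]);q=o["ee_rot"]
ang=np.arctan2(q[1]**2-q[0]**2,2*q[0]*q[1]);print("t",o["t"],"tcp",o["position"].round(4) if hasattr(o["position"],"round") else o["position"],"jaw deg",np.degrees(ang),"F",np.round(o["wrist_force"],2),"q",np.round(q,4))
im=r.read_camera("side").copy();L=r.masks_of("side","stamp")
print([(round(d["score"],2),d["box"]) for d in L])
u=proj("side",[[o["position"][0],o["position"][1],zf+.05]])[0];print(u)
L=[d for d in L if np.hypot((d["box"][0]+d["box"][2])/2-u[0],(d["box"][1]+d["box"][3])/2-u[1])<30]
if L:
    m=L[0]["mask"].astype(float)
    for P in ([STAMP[0],STAMP[1]],):
        keep=np.zeros_like(m);b=proj("side",place(STAMP[0],(o["position"][0],o["position"][1],ang),zf));
        x,c=fit({"side":m},[STAMP[0],STAMP[1],STAMP[2],box(.026,.026,.036,.056)],(o["position"][0],o["position"][1],ang),zf)
        print("fit",x.round(4),np.degrees(x[2]),c)
p=(o["position"][0],o["position"][1],ang)
for P in STAMP: cv2.polylines(im,[cv2.convexHull(proj("side",place(P,p,zf)).round().astype(np.int32))],True,(0,255,0),1)
a,b=int(u[0]-60),int(u[1]-45)
cv2.imwrite(sys.argv[2],cv2.resize(im[max(b,0):b+100,max(a,0):a+120],(720,600),interpolation=cv2.INTER_CUBIC)[:,:,::-1])
E
python3 f.py .0735 pics/s3.png
```

```text
t: 6.28
position: [0.5134, 0.2906, 0.203]
ee_rot: [0.49, 0.872, -0.0, -0.0]
wrist_force: [0.6, 1.0, -2.3]
width: 0.0257
t 6.275 tcp [0.5134 0.2906 0.203 ] jaw deg 31.2709626436352 F [ 0.55  1.01 -2.27] q [ 4.904e-01  8.715e-01 -3.000e-04 -2.000e-04]
[(0.73, [310.2, 375.4, 350.0, 438.3]), (0.57, [302.1, 264.5, 344.8, 331.1])]
[321.33375901 296.7579653 ]
fit [0.5138 0.29   0.5414] 31.01906632106217 0.24634830988519651
```

View pics/s3.png

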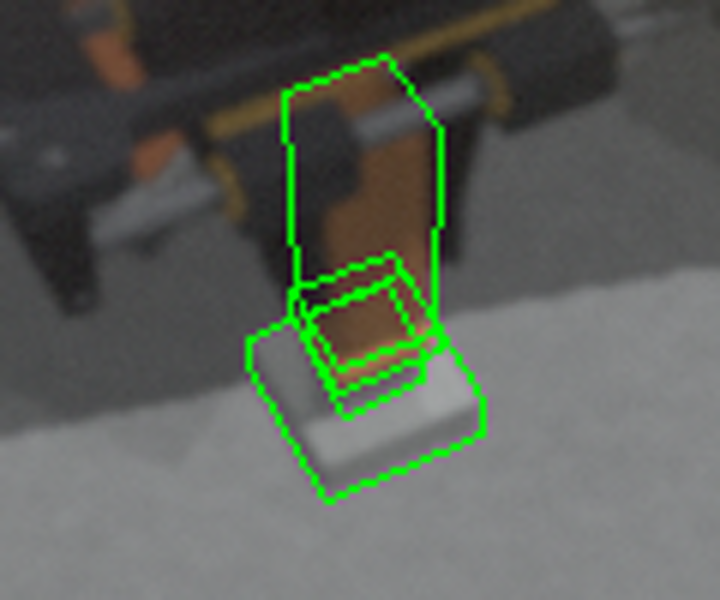

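The foot sits centred and upright in the overlay. Next I move over the square outline and turn parallel to it.

```bash
python3 -m handwheel '[-1,-0.3,0,-2,1,-3,-1,0,-5,1,-6,-2,0,-9,1,-9.5,-3.1,0,-13,1,-13,-4.2,0,-18,1,-16.5,-5.4,0,-23,1,-20,-6.5,0,-27,1,-23,-7.5,0,-30,1,-25.5,-8.3,0,-32.5,1,-26.9,-8.8,0,-33.5,1,-26.9,-8.8,0,-33.5,1,-26.9,-8.8,3,-33.5,1,-26.9,-8.8,4.5,-33.5,1,-26.9,-8.8,4.5,-33.5,1,-26.9,-8.8,4.5,-33.5,1,-26.9,-8.8,4.5,-33.5,1]'
python3 f.py .0735 pics/s4.png
```

```text
t: 8.38
position: [0.5785, 0.0152, 0.1595]
ee_rot: [0.218, 0.976, 0.0, 0.001]
wrist_force: [-0.2, -0.6, -2.5]
width: 0.0259
t 8.375 tcp [0.5785 0.0152 0.1595] jaw deg 64.77730941833082 F [-0.25 -0.64 -2.52] q [2.183e-01 9.759e-01 3.000e-04 7.000e-04]
[(0.72, [308.5, 373.7, 350.0, 439.9]), (0.63, [283.2, 179.7, 316.2, 221.7])]
[298.55664292 195.26896459]
fit [0.5789 0.0136 1.1903] 68.20011222253376 0.2642037423033613
```

View pics/s4.png

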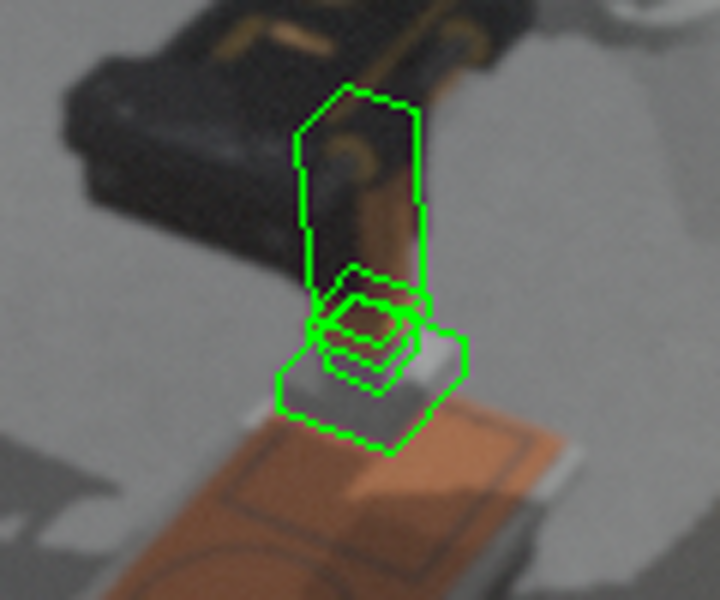

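```bash
python3 -m handwheel '[0,0,0.7,0,1,0,0,1.4,0,1,0,0,2,0,1,0,0,2.5,0,1,0,0,2.8,0,1,0,0,2.8,0,1,0,0,2.8,0,1]'
python3 f.py .0735 pics/s5.png
```

```text
t: 9.35
position: [0.5781, 0.0151, 0.1308]
ee_rot: [0.218, 0.976, 0.0, 0.0]
wrist_force: [0.1, 0.3, -2.2]
width: 0.0258
t 9.35 tcp [0.5781 0.0151 0.1308] jaw deg 64.7724578573217 F [ 0.11  0.3  -2.22] q [2.184e-01 9.759e-01 1.000e-04 2.000e-04]
[(0.72, [284.8, 192.7, 314.4, 232.7]), (0.66, [309.1, 372.5, 351.9, 440.2])]
[299.35235026 206.51845153]
fit [0.5787 0.0155 1.1516] 65.98214456020409 0.2358783579612722
```

View pics/s5.png

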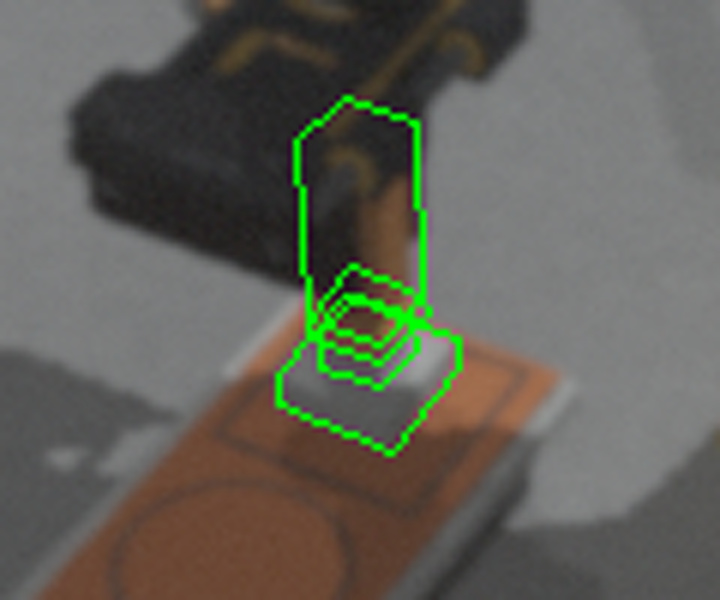

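```bash
python3 -m handwheel '[0,0,0.2,0,1,0,0,0.4,0,1,0,0,0.5,0,1,0,0,0.6,0,1,0,0,0.7,0,1,0,0,0.8,0,1,0,0,0.9,0,1,0,0,1.0,0,1,0,0,1.1,0,1,0,0,1.2,0,1,0,0,1.2,0,1]'
```

```text
t: 10.82
position: [0.5781, 0.0151, 0.1189]
ee_rot: [0.218, 0.976, 0.0, 0.0]
wrist_force: [-3.4, -1.0, 7.0]
width: 0.0261
```

```bash
python3 -m handwheel '[0,0,0.1,0,1,0,0,0.2,0,1,0,0,0.3,0,1,0,0,0.3,0,1,0,0,0.3,0,1,0,0,0.3,0,1,0,0,0.3,0,1,0,0,0.3,0,1,0,0,0.3,0,1]'
```

```text
t: 11.95
position: [0.5781, 0.015, 0.1162]
ee_rot: [0.218, 0.976, 0.0, 0.0]
wrist_force: [-4.3, -0.8, 9.1]
width: 0.0259
```

The push is about 11.3 N, so the anvil has sunk about 7.5 mm, and it was held for 0.75 s. Now I lift straight up.

```bash
python3 -m handwheel '[0,0,-0.2,0,1,0,0,-0.4,0,1,0,0,-0.6,0,1,0,0,-0.8,0,1,0,0,-1.1,0,1,0,0,-1.6,0,1,0,0,-2.4,0,1,0,0,-3.5,0,1,0,0,-5,0,1,0,0,-6.5,0,1,0,0,-8,0,1,0,0,-9,0,1,0,0,-9,0,1,0,0,-9,0,1]'
python3 f.py .0735 pics/s6.png
python3 - <<'E'
from h import *
r.read_camera("side");L=r.masks_of("side","blank");print([(d["score"],d["box"]) for d in L])
print("was", proj("side",place(BLANK[0],(.5963,.054,1.1308))).min(0),proj("side",place(BLANK[0],(.5963,.054,1.1308))).max(0))
E
```

```text
t: 13.7
position: [0.5777, 0.0151, 0.205]
ee_rot: [0.218, 0.976, -0.0, -0.0]
wrist_force: [0.1, -0.1, -2.5]
width: 0.0256
t 13.7 tcp [0.5777 0.0151 0.205 ] jaw deg 64.77608419249488 F [ 0.15 -0.1  -2.49] q [ 2.183e-01  9.759e-01 -1.000e-04 -4.000e-04]
[(0.8, [281.9, 158.2, 315.1, 205.6]), (0.58, [311.6, 370.8, 350.4, 437.6])]
[298.0205011  176.42273684]
fit [0.5782 0.0154 1.1712] 67.10333388570903 0.2606931029003122
[(0.95, [246.4, 207.4, 333.8, 280.9])]
was [243.11951017 206.9161657 ] [332.12013639 281.28630641]
```

View pics/s6.png

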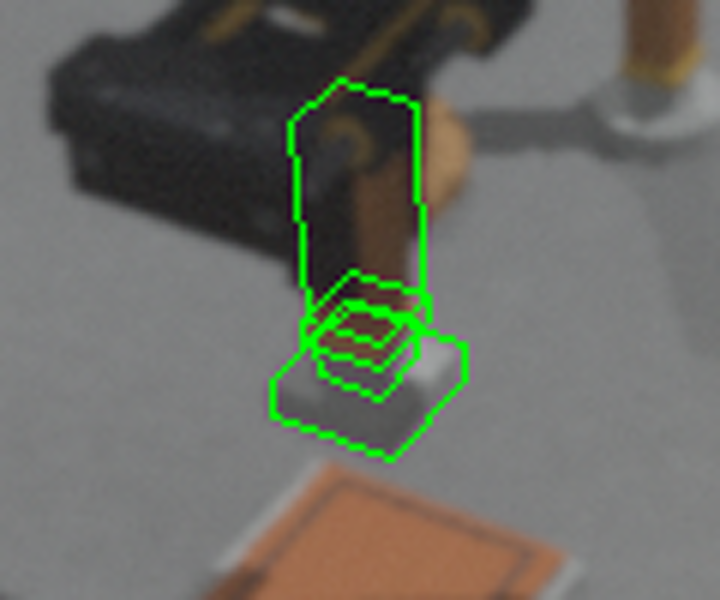

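No slip, and the blank hasn't moved. Next is the mat.

```bash
python3 -m handwheel '[-0.7,-1,0,0,1,-2,-2.9,0,0,1,-4,-5.7,0,0,1,-6,-8.6,0,0,1,-8.5,-12.2,0,0,1,-11,-15.8,0,0,1,-13,-18.7,0,0,1,-15,-21.5,0,0,1,-16.5,-23.7,0,0,1,-17.3,-24.9,0,0,1,-17.3,-24.9,0,0,1,-17.3,-24.9,3,0,1,-17.3,-24.9,6,0,1,-17.3,-24.9,8,0,1,-17.3,-24.9,9,0,1,-17.3,-24.9,9,0,1,-17.3,-24.9,9,0,1,-17.3,-24.9,9,0,1]'
python3 f.py .0735 pics/s7.png
```

```text
t: 16.15
position: [0.6288, -0.2842, 0.1165]
ee_rot: [0.218, 0.976, -0.0, 0.001]
wrist_force: [0.2, 0.0, -2.8]
width: 0.0258
t 16.15 tcp [ 0.6288 -0.2842  0.1165] jaw deg 64.7660515646568 F [ 0.18  0.01 -2.8 ] q [ 2.184e-01  9.759e-01 -0.000e+00  8.000e-04]
[(0.82, [308.1, 373.9, 351.2, 436.6]), (0.64, [278.7, 109.3, 306.9, 150.6])]
[291.9013765  126.69872362]
fit [ 0.6284 -0.2819  1.1209] 64.22434881339989 0.2828085309725611
```

View pics/s7.png

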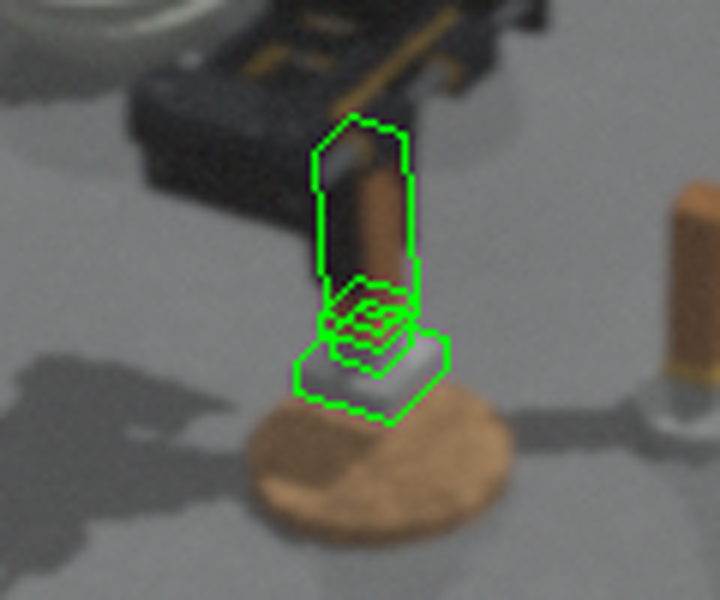

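The stamp is above the mat centre. I lower it gently by 31 mm.

```bash
python3 -m handwheel '[0,0,0.6,0,1,0,0,1.2,0,1,0,0,1.8,0,1,0,0,2.3,0,1,0,0,2.6,0,1,0,0,2.8,0,1,0,0,2.9,0,1,0,0,3.0,0,1,0,0,3.05,0,1,0,0,3.1,0,1,0,0,3.1,0,1,0,0,3.1,0,1]'
```

```text
t: 17.75
position: [0.6285, -0.284, 0.0854]
ee_rot: [0.218, 0.976, 0.0, 0.0]
wrist_force: [-2.0, 1.5, 5.5]
width: 0.0256
```

In contact with a light load (about 8 N). I open slowly, wait, then retreat straight up.

```bash
python3 -m handwheel '[0,0,-0.05,0,1,0,0,-0.05,0,1,0,0,-0.05,0,3,0,0,-0.05,0,4,0,0,-0.05,0,5.5,0,0,-0.05,0,7,0,0,-0.05,0,8.5,0,0,-0.05,0,8.5,0,0,-0.05,0,8.5,0,0,-2,0,8.5,0,0,-5,0,8.5,0,0,-9,0,8.5,0,0,-13,0,8.5,0,0,-15,0,8.5,0,0,-15,0,8.5]'
python3 - <<'E'
from h import *
o=r.observe();print(o["t"],o["wrist_force"],o["width"])
im=r.read_camera("side").copy()
L=r.masks_of("side","stamp");print([(d["score"],d["box"]) for d in L])
L=[d for d in L if d["box"][3]<200 and d["box"][0]<325]
if L: print(fit({"side":L[0]["mask"].astype(float)},STAMP,(.6283,-.2839,1.13),.012))
b=r.masks_of("side","blank");print("blank",fit({"side":b[0]["mask"].astype(float)},BLANK,(.5963,.054,1.1308)))
cv2.imwrite("pics/s8.png",cv2.resize(im[60:300,160:480],(800,600))[:,:,::-1])
E
```

```text
t: 19.62
position: [0.6288, -0.2843, 0.2361]
ee_rot: [0.218, 0.976, -0.0, 0.001]
wrist_force: [-0.1, -0.8, -0.6]
width: 0.0851
19.625 [-0.09619591 -0.8052371  -0.63919167] 0.08514742237261573
[(0.96, [308.9, 371.6, 347.3, 439.9]), (0.74, [279.7, 114.8, 307.8, 159.7])]
(array([ 0.62939949, -0.28115262,  1.38180516]), np.float64(0.09786424656529347))
blank (array([0.59538981, 0.05412238, 1.12963378]), np.float64(0.027895643506949286))
```

View pics/s8.png

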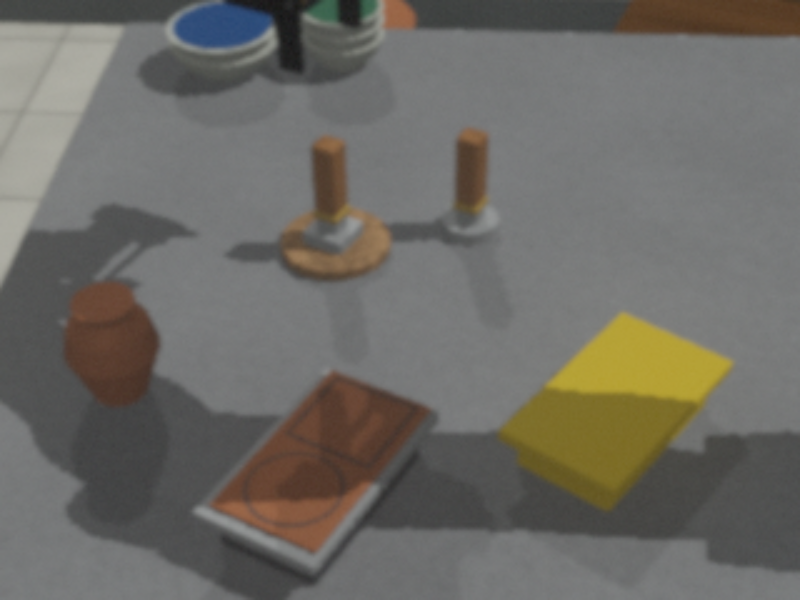

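The stamp stands upright in the middle of the mat, at crop (330,195). The blank, round stamp and vase are where they were, and the gripper is clear.

```bash
python3 -c "
from station import r
print(r.hand_in())"
```

```text
the job is handed in; nothing more can be done
None
```

I pressed the square-footed stamp in the middle of the square outline, lifted it straight up, stood it on the cork mat and let go. The job is handed in at about 20 s on the robot's clock; the hand-in gives no verdict.

- **Press:** the push was about 11 N. From the force and the tool's height, that means the anvil sank about 7.5 mm, and I held it for about 0.75 s. The stamp was within about 1 mm of my estimate of the outline's middle and parallel to its sides.
- **Lift and placing:** the stamp did not slip in the grip. It met the mat at about 8 N before I opened the fingers. In the last picture it stands upright, and a fit puts it about 3 mm from the mat's middle.
- **Blank:** a fit after the press puts it within about 1 mm of where it started.
- **Bystanders:** the round stamp and vase look undisturbed in the last picture. The bowl was outside that crop, so I did not check it again, but the arm never came near it.
- **Disagreement:** the last side-view fit gave the stamp's turn as 79°, against 65° from the jaws. The handle hides much of the foot there and the turn on the mat is not judged, so I left it.

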